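Feel the gap of a gel-plate clamp with a taper gauge

TASK

Lift the taper gauge out of its holder and slide its blade, upright, down into the middle of the gap between the two plates of the clamp until it drags snugly: touching both plates, with the sprung plate pushed back a little (about 2 mm) but well short of its 6 mm stop. Finish while still holding the gauge at that depth, with the gripper itself not touching the clamp, and leave the small bottle and the open dish where they stand.

Things in the scene. Friction and masses are not known exactly. Their poses are not given: they have to be found in the camera images.
- gauge_grip (a point): Centre of the black handle of the taper gauge. The handle is an upright block 36 x 18 mm and 46 mm high with grooved broad faces; this point is 24 mm above its underside. Axes: z up along the gauge (blade points to -z), y across the 18 mm thickness (grip across it), x along the 36 mm width. The gauge weighs about 120 g and starts upright in the holder, its shoulder resting on the holder's top.
- gauge: The taper gauge; its origin is in the plane of the handle's underside (shoulder), on the centre line, axes as gauge_grip. A shoulder plate 38 x 20 x 3 mm is the lowest part of the handle. Below it hangs the steel blade, 80 mm long, 25 mm wide along x, a wedge in y: 2 mm thick 2 mm above the tip (its last 2 mm are chamfered) growing evenly to 10 mm at the shoulder, 1 mm per 10 mm of length.
- gauge_tip (a point): Centre of the tip of the gauge's blade, 80 mm below the shoulder and 104 mm below gauge_grip.
- holder: Fixed white upright holder, 60 x 44 mm and 98 mm high on a 90 x 70 mm foot, with a 31 x 16 mm slot from above in which the blade hangs; origin at the centre of its underside, z up, x along the long side of the slot.
- holder_top (a point): Centre of the slot's mouth on the top face of the holder, 98 mm above its underside.
- clamp: Grey clamp; origin: centre of the underside of its fixed base (100 x 150 x 12 mm), z up. Two parallel aluminium plates, each 64 mm wide along x, 8 mm thick, rise to 104 mm, tops fully rounded (radius 4 mm), gap between them along y, open upward, 80 mm deep: +y plate sprung, -y plate set by a screw. Brackets at the y ends rise to 72 mm. All this floats on rails up to 6 mm along y (0.3 N per mm).
- gap_mouth (a point): Nominal middle of the gap at the height of the plates' tops: 104 mm above the clamp's underside, on x = 0 of the clamp, 2.5 mm to the -y side of the sprung plate's resting face. Axes as the clamp: y across the gap, x along it. The true middle is within 0.5 mm of it.
- set_plate: The rigid -y plate of the clamp, with its thumb screw, set before the start (gap 4 to 6 mm, never the same); it floats with the rest of the head, so that a blade a little off centre finds the middle by itself. Its origin lies in the plane of its gap face at the level of the clamp's underside, axes as the clamp: at the start its distance in -y from the clamp's origin is the gap width.
- spring_plate (a joint): How far the sprung +y plate has been pushed back from rest, m: 0 at rest (its gap face then on y = 0 of the clamp), 0.006 at its stop. The spring presses the plate to -y with 1 N at rest and 2 N more per mm, so the drag on the blade (friction about 0.6 on either face) grows with depth, roughly 6 to 7 N along the blade at 2 mm.
- bottle_amber: Bystander: small brown bottle with black cap, 50 mm wide, 86 mm high, origin at the centre of its underside.
- dish_open: Bystander: low round open dish, 62 mm wide, 23 mm high, origin at the centre of its underside.
- side_pane_left: Clear glass pane, hard to see, standing upright along the left end of the worktop: 5 mm thick, 490 mm high, from x = 0.395 to 0.865 at y = 0.488. Keep arm and gripper to one side of it, or pass in front of the worktop's front edge.
Mind the look-alikes: they are no part of the job. There is more than one size of the gauge; the job needs the smaller.

How it is judged:
By the outcome, as a careful person would: the job done as asked, in the order asked, and still so for the second after the job is handed in, while the arm keeps its last pose, push and grip.
It also fails if it takes over 45 s, if anything falls off the work surface, if the arm or the gripper's body presses on something with over 40 N, if the wrist force passes 120 N, or if a joint passes its speed limit or range.

ROBOT

A 6-joint arm with a two-finger parallel gripper is mounted at the origin on a cart in front of the work surface, level with it; the furniture and walls round the work are solid. World frame = base frame: x ahead of the robot, y to its left, z up, the work surface at z = 0. Lengths are in m, angles in rad, forces in N, time in s.
With the tool pointing down it reaches from about 0.325 to 1 m from the base axis. Payload 5.1 kg.
Tool frame: the origin (TCP) lies at the very end of the fingers, on their centre line; the grasp point (between the pads) lies 19 mm behind it; z points along the fingers, y is the line along which they close (so a half turn about z gives the same grasp; the last joint's range is limited). The gripper opens to 85 mm and grips with 20 to 120 N. Pads are 22 mm wide; open, the fingers measure 114 mm over their backs; the gripper's body (76 mm by 85 mm) begins 54 mm behind the grasp point. The pads swing forward as they close: fully open they stand 13 mm farther back than shut.
Start: joints at [-1.229, 0.124, 1.65, -0, 1.367, -0.083], TCP at [0.268, -0.592, 0.199] pointing down, gripper open.
Joint ranges: [-2.61, 2.61], [-1.02, 2.33], [0.03, 2.71], [-1.35, 4.49], [0.32, 2.68], [-2.91, 2.91]. Speed limits (rad/s): [2.57, 2.57, 3.14, 3.14, 3.14, 3.14].

INTERFACE

Orientations are given as a 3x3 rotation matrix whose columns are the frame's x, y, z axes.
In Python, from plant import telemetry, imaging, finish_job, nets gives the robot as it stands. The module is installed in compiled form; this text tells all that it offers.
- The arm moves only by the shell command python3 -m pendant 'ROWS' [OPENING] [FORCE]. ROWS is JSON, a list of rows, each an object with "translation": the shift along the tool's x, y, z in m, a list of three; "turn": the turn about the tool's z in rad. A call has 1 to 12 rows; each row is the pose to reach, as a shift and turn from the pose commanded when the call began, along the tool's axes at that moment; what a row does not reach only later rows make up. A row lasts 1/10 s, in which the tool goes at most 50 mm and 8.59 degrees, less where a joint would pass 70% of its speed; a pose out of reach is approached as far as the arm can. A call with a gripper value outside its range is refused whole. OPENING is the opening in per cent of the stroke, from 0 (shut) to 100 (fully open), set as the call begins (- or left out, the last holds). The fingers move at their own pace and stop on an object; FORCE is the grip in N (left out, the last holds). Time passes only in rows, so rows that repeat a pose let the fingers close. It gives the time, the measured TCP pose, the force, the opening and the grip force at its end, in the units of the state.
- telemetry.read_state(): the state, without advancing time (a new reading comes with each control period).
- imaging.get_image(name): name is "scene" or "top"; returns (picture, depth): 384x512x3 uint8, red, green, blue; 384x512 float32, m along the optical axis (not along the pixel's ray), 0 where there is no reading.
- imaging.camera_info(name): a dict with "mtx" (3x3 intrinsics, pixels), "dist_coeffs" ([k1, k2, p1, p2, k3] as OpenCV has them; the pictures are not rectified), "xyz" and "attitude" of the camera in the world. Camera axes: x right, y down, z forward; pixel columns grow to the right and rows downward; lengths in m; the calibration is good to about 2 mm. A picture is of the moment at which its call begins. camera_info takes no time and is no camera call.
- finish_job(): hands the job in; it is judged then, once.
Trained networks look in the newest picture that a camera, given by its name, has taken for a name from the list of things; names that differ only in an ending like _2 or _b are one class to them, and where a whole thing is asked for, a point or a joint stands for the part that bears it (a point fixed in the world has none). Each returns a list of dicts, best first, with "confidence" (0 to 1); they miss things now and then, are a little off and sometimes report something else, mostly with a low value. They report only what shows in the picture. A call takes as long as a camera call. They do not tell look-alikes from the thing itself.
- nets.find_in(camera, thing): "uv" ([column, row] in pixels, amid what is visible of it).
- nets.trace(camera, thing): "pixels" (384x512 bool, what is visible of it) and "uv" ([column, row] in pixels, amid what is visible of it).
The state is a dict: "time": time; "joint_pos": joint angles; "dq": joint speeds; "joint_efforts": joint torques, N m; "eef_pos": TCP position; "tool_rot": TCP orientation; "force": force on the tool from outside, world axes, zero at the start; "moment": the same for the moment, N m; "grip_width": finger opening in m; "grip_force": force on a finger pad.
Only numpy, scipy, OpenCV 4.12 (cv2) and the standard library are available. Lean on these libraries where they do the work, as an engineer would, in place of code of your own. Each camera call takes 0.05 s, during which the arm holds its last target. There are 200 camera calls.

## Working session

There is one attempt and no reset: what is moved stays moved. The work goes in short steps, Python scripts to look and compute and a shell command to move; the robot and the scene stay as the last step left them, time stands still between calls to the robot, and variables do not carry over. Pictures are saved under pics/ and viewed, at most 10 in all, crops included, and the job is handed in when it is done.

```bash
mkdir -p pics
cat > h.py <<'E'
import numpy as np, cv2
from plant import telemetry, imaging, finish_job, nets
def cam(n):
    c=imaging.camera_info(n); return np.array(c['mtx']),np.array(c['dist_coeffs']),np.array(c['xyz']),np.array(c['attitude'])
def px2w(n,uv,d):
    "pixels (N,2), depth (N) -> world"
    K,D,t,R=cam(n); p=cv2.undistortPoints(np.array(uv,float).reshape(-1,1,2),K,D).reshape(-1,2)
    return (np.c_[p,np.ones(len(p))]*np.array(d).reshape(-1,1))@R.T+t
def w2px(n,P):
    K,D,t,R=cam(n); return cv2.projectPoints(((np.array(P,float).reshape(-1,3)-t)@R).reshape(-1,1,3),np.zeros(3),np.zeros(3),K,D)[0].reshape(-1,2)
def cloud(n,dep):
    h,w=dep.shape; v,u=np.mgrid[:h,:w]
    return px2w(n,np.c_[u.ravel(),v.ravel()],dep.ravel()).reshape(h,w,3)
E
python3 - <<'E'
from h import *
for n in('scene','top'):
    im,d=imaging.get_image(n); cv2.imwrite(f'pics/{n}0.png',im[...,::-1]); np.save(n+'0.npy',d)
    C=cloud(n,d)
    print(n,imaging.camera_info(n)['xyz'],np.round(imaging.camera_info(n)['attitude'],3).tolist())
    for th in('gauge','holder','clamp','set_plate','spring_plate','bottle_amber','dish_open'):
        for r in nets.trace(n,th)[:4]:
            m=r['pixels']&(d>0); print(th,round(r['confidence'],2),np.round(r['uv']),m.sum(),np.round(np.median(C[m],0),3) if m.any() else '')
print({k:np.round(v,3).tolist() for k,v in telemetry.read_state().items()})
E
python3 -c "
import cv2,numpy as np
a=[cv2.imread('pics/%s0.png'%n) for n in('scene','top')]
cv2.imwrite('pics/both.png',cv2.resize(np.vstack(a),None,fx=.78,fy=.78))"
```

```text
scene [0.19641511 0.69619303 0.8093048 ] [[-0.903, -0.294, 0.315], [-0.43, 0.642, -0.634], [-0.016, -0.708, -0.706]]
gauge 0.87 [298. 133.] 290 [ 0.521 -0.349  0.018]
gauge 0.68 [296. 141.] 165 [ 0.463 -0.158  0.124]
holder 0.65 [290. 166.] 711 [ 0.457 -0.146  0.042]
clamp 0.81 [241. 226.] 1766 [0.501 0.145 0.031]
set_plate 0.71 [248. 204.] 143 [0.488 0.13  0.093]
spring_plate 0.87 [240. 214.] 326 [0.509 0.141 0.074]
spring_plate 0.66 [295. 142.] 159 [ 0.465 -0.158  0.125]
bottle_amber 0.75 [215. 180.] 345 [0.648 0.028 0.049]
dish_open 0.5 [300. 211.] 290 [ 0.37  -0.004  0.012]
top [0.25595081 0.07832542 1.46485873] [[-0.118, -0.972, 0.203], [-0.993, 0.115, -0.023], [-0.001, -0.204, -0.979]]
gauge 0.85 [362. 184.] 431 [ 0.525 -0.343  0.021]
gauge 0.4 [321. 203.] 68 [ 0.464 -0.164  0.142]
holder 0.59 [312. 212.] 331 [ 0.445 -0.152  0.019]
holder 0.38 [279. 239.] 206 [ 0.369 -0.014  0.014]
clamp 0.77 [237. 209.] 1025 [0.504 0.126 0.022]
set_plate 0.2 [238. 206.] 661 [0.506 0.127 0.035]
spring_plate 0.45 [234. 204.] 31 [0.506 0.132 0.102]
bottle_amber 0.73 [259. 168.] 173 [0.646 0.012 0.054]
dish_open 0.68 [259. 164.] 152 [0.646 0.013 0.056]
dish_open 0.67 [276. 242.] 225 [ 0.366 -0.012  0.013]
dish_open 0.6 [313. 210.] 414 [ 0.451 -0.155  0.029]
{'time': 0.8, 'joint_pos': [-1.229, 0.124, 1.65, 0.0, 1.367, -0.083], 'dq': [-0.002, 0.001, 0.001, -0.001, -0.001, -0.0], 'joint_efforts': [0.001, -42.355, -36.573, -0.0, 0.0, -0.0], 'eef_pos': [0.268, -0.592, 0.199], 'tool_rot': [[0.911, 0.412, 0.0], [0.412, -0.911, -0.0], [0.0, 0.0, -1.0]], 'force': [-0.3, 0.495, 0.205], 'moment': [0.044, 0.044, 0.004], 'grip_force': 0.0, 'grip_width': 0.086}
```

View pics/both.png

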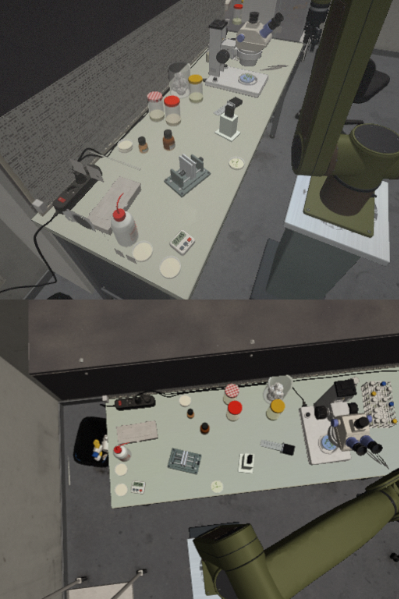

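Two gauges show. One lies flat at scene (298,133)/top (362,184). The other stands upright in the white holder at scene (296,141)/top (321,203), and it fits "upright in the holder". I'll confirm it in an enlarged crop and fit the geometry.

Run:
```python
from h import *
a=cv2.imread('pics/scene0.png');b=cv2.imread('pics/top0.png')
r=lambda i,x,y,w,h:cv2.resize(i[y:y+h,x:x+w],(400,300),interpolation=cv2.INTER_CUBIC)
cv2.imwrite('pics/crop.png',np.vstack([np.hstack([r(a,250,110,80,60),r(a,200,190,80,60)]),np.hstack([r(b,295,165,100,75),r(b,205,180,64,48)])]))
for n in('scene','top'):
    C=cloud(n,np.load(n+'0.npy')).reshape(-1,3)
    def rect(nm,c,rad,z0,z1):
        m=(np.hypot(C[:,0]-c[0],C[:,1]-c[1])<rad)&(C[:,2]>z0)&(C[:,2]<z1); P=C[m]
        if len(P)<5: print(n,nm,len(P)); return
        q=cv2.minAreaRect((P[:,:2]*1000).astype(np.float32)); print(n,nm,len(P),'z',np.round(np.median(P[:,2]),4),np.round(q[0],1),np.round(q[1],1),round(q[2],1))
    rect('handle top',(.46,-.16),.05,.134,.16)
    rect('holder top',(.46,-.16),.05,.088,.104)
    rect('foot',(.46,-.16),.08,.004,.03)
    rect('clamp base',(.5,.13),.12,.006,.016)
    rect('plates',(.5,.13),.1,.085,.115)
    rect('brackets',(.5,.13),.1,.062,.08)
```

```text
scene handle top 58 z 0.1408 [ 465.8 -163.8] [19.3 36.8] 76.6
scene holder top 153 z 0.0958 [ 465.9 -163.4] [45.5 61.3] 77.0
scene foot 241 z 0.0078 [ 466.1 -162.6] [71.7 91.6] 79.1
scene clamp base 485 z 0.0105 [512.3 132.4] [150.1 101.6] 70.3
scene plates 204 z 0.0991 [511.8 130.1] [22.7 66.6] 69.2
scene brackets 247 z 0.0691 [511.9 132.1] [110.3  64.3] 68.3
top handle top 54 z 0.1436 [ 464.2 -167.8] [16.9 34.5] 76.1
top holder top 131 z 0.0972 [ 464.9 -168. ] [45.4 60.2] 75.3
top foot 268 z 0.0065 [ 464.5 -161.8] [155.8 148.6] 88.4
top clamp base 393 z 0.011 [505.7 127.6] [230.2 207.8] 81.3
top plates 96 z 0.1022 [510.  125.6] [21.3 65.2] 69.7
top brackets 112 z 0.071 [506.1 120.2] [128.8  60.3] 71.1
```

View pics/crop.png

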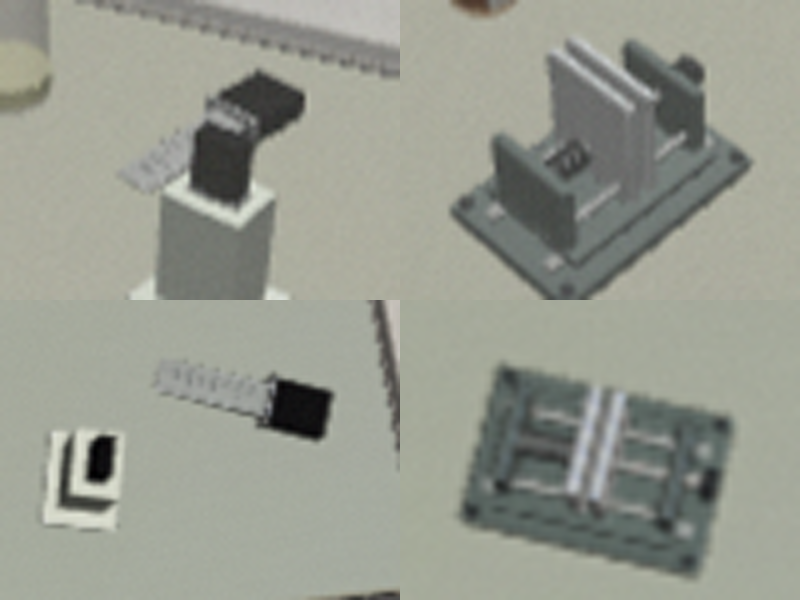

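The crop confirms it. The smaller gauge stands in the holder (upper left crop, with its handle around (220,150)). The longer look-alike lies behind it on the table. The clamp's spring is on its +y side (near the camera) and its thumb screw is on the far side. Both cameras give the same handle-to-clamp offset of about (46, 294) mm. The gauge's thickness direction is at 76.5° and the clamp's gap direction at 69.7°. I'll approach now, swinging wide of the microscope.

```bash
python3 -m pendant '[{"translation":[0.198,-0.264,-0.02],"turn":0.66},{"translation":[0.198,-0.264,-0.02],"turn":0.66},{"translation":[0.198,-0.264,-0.02],"turn":0.66},{"translation":[0.198,-0.264,-0.02],"turn":0.66},{"translation":[0.198,-0.264,-0.02],"turn":0.66},{"translation":[0.198,-0.264,-0.02],"turn":0.66},{"translation":[0.198,-0.264,-0.02],"turn":0.66},{"translation":[0.355,-0.307,-0.02],"turn":0.66},{"translation":[0.355,-0.307,-0.02],"turn":0.66},{"translation":[0.355,-0.307,-0.02],"turn":0.66},{"translation":[0.355,-0.307,-0.02],"turn":0.66},{"translation":[0.355,-0.307,-0.02],"turn":0.66}]' 100 60
python3 - <<'E'
from h import *
s=telemetry.read_state(); R=np.array(s['tool_rot']); p=np.array(s['eef_pos'])
print(np.round(R,3).tolist(), np.degrees(np.arctan2(R[1,1],R[0,1])), 'to gauge, tool axes',R.T@(np.array([.465,-.166,.108])-p))
o=[]
for n in('scene','top'):
    im,d=imaging.get_image(n); cv2.imwrite(f'pics/{n}1.png',im[...,::-1]); np.save(n+'1.npy',d)
    u,v=w2px(n,[.465,-.166,.16])[0].astype(int); o.append(cv2.resize(im[v-45:v+45,u-50:u+50,::-1],(400,360),interpolation=cv2.INTER_CUBIC)); print(n,u,v,w2px(n,p))
cv2.imwrite('pics/c1.png',np.hstack(o))
E
```

```text
time: 2.0
eef_pos: [0.4656, -0.165, 0.2194]
tool_rot: [[0.973, -0.23, -0.001], [-0.23, -0.973, 0.0], [-0.001, 0.0, -1.0]]
force: [-0.9, 0.2, -0.0]
grip_width: 0.085
grip_force: 0.0
[[0.973, -0.23, -0.001], [-0.23, -0.973, 0.0], [-0.001, 0.0, -1.0]] -103.27592744453186 to gauge, tool axes [-0.00029864  0.00110502  0.11135323]
scene 295 132 [[296.54526354 115.84729933]]
top 321 202 [[323.82278015 199.24126089]]
```

View pics/c1.png

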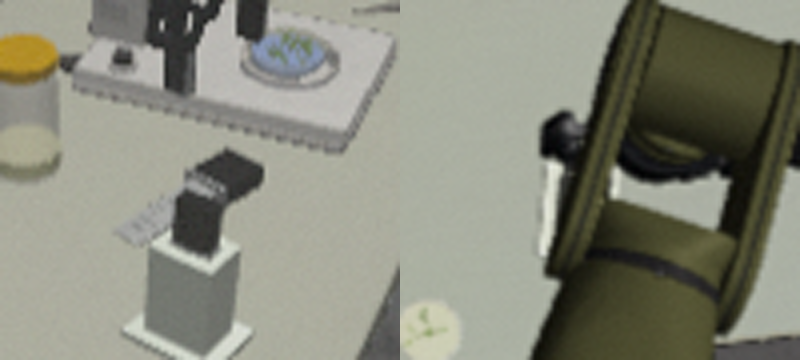

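The top view shows the arm over the holder, but the scene picture shows no arm where the gripper should be at (296,116). It may be stale, so I'll check with a fresh one.

Run:
```python
from h import *
a=cv2.imread('pics/scene0.png').astype(int);b=cv2.imread('pics/scene1.png').astype(int);d1=np.load('scene1.npy');d0=np.load('scene0.npy')
im,d=imaging.get_image('scene'); cv2.imwrite('pics/scene2.png',im[...,::-1]);np.save('scene2.npy',d)
c=im[...,::-1].astype(int)
for n,x,y in(('0-1',a,b),('1-2',b,c),('0-2',a,c)): print(n,(abs(x-y).max(2)>30).sum())
print(abs(d1-d0).max(),(abs(d-d1)>.02).sum(), telemetry.read_state()['time'], imaging.camera_info('scene')['xyz'])
```

```text
0-1 15877
1-2 245
0-2 15865
3.553646 4151 2.15 [0.19641511 0.69619303 0.8093048 ]
```

View pics/scene2.png

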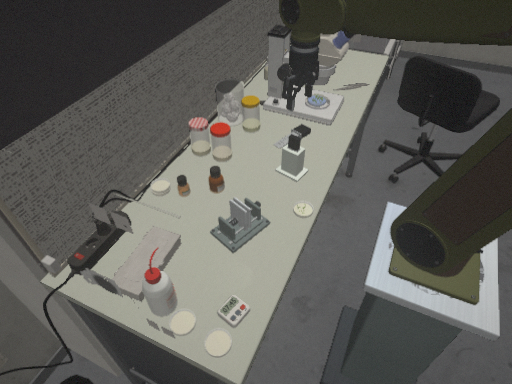

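The picture is live after all. The gripper hangs at (300,60–108), with the fingertips at about (299,106), above the handle at (296,141) in the image, which agrees with the projection. I'll descend around the handle.

```bash
python3 -m pendant '[{"translation":[0,0.001,0.03]},{"translation":[0,0.001,0.06]},{"translation":[0,0.001,0.085]},{"translation":[0,0.001,0.1]},{"translation":[0,0.001,0.11]},{"translation":[0,0.001,0.11]}]' 100 60
python3 - <<'E'
from h import *
im,d=imaging.get_image('scene'); cv2.imwrite('pics/s3.png',im[...,::-1]); np.save('s3.npy',d)
s=telemetry.read_state();print(w2px('scene',s['eef_pos']),s['eef_pos'])
cv2.imwrite('pics/c3.png',cv2.resize(im[85:175,240:360,::-1],(800,600),interpolation=cv2.INTER_CUBIC))
E
```

```text
[[297.33977159 115.59020606]] [ 0.46391928 -0.16717816  0.21938322]$[0]: bad value
```

View pics/c3.png

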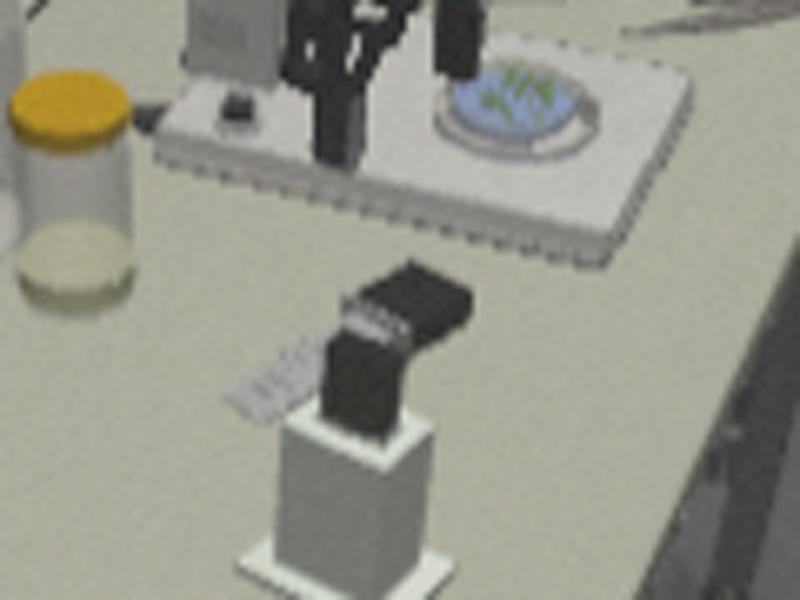

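The fingertips are at about (291,109) and (309,95), straddling the handle line. The move was refused because "turn" was missing, so I'll send it again with it.

```bash
python3 -m pendant '[{"translation":[0,0,0.03],"turn":0},{"translation":[0,0,0.06],"turn":0},{"translation":[0,0,0.085],"turn":0},{"translation":[0,0,0.1],"turn":0},{"translation":[0,0,0.11],"turn":0},{"translation":[0,0,0.11],"turn":0}]' 100 60
python3 - <<'E'
from h import *
im,d=imaging.get_image('scene'); cv2.imwrite('pics/s3.png',im[...,::-1]); np.save('s3.npy',d)
s=telemetry.read_state();print(s['eef_pos'],s['force']); p=np.array(s['eef_pos']);y=np.array(s['tool_rot'])[:,1]
print('finger tips px',w2px('scene',[p+.047*y+[0,0,.013],p-.047*y+[0,0,.013]]))
C=cloud('scene',d).reshape(-1,3)-p; 
z=C[:,2]; Q=C[(np.hypot(C[:,0],C[:,1])<.03)&(z>.012)&(z<.034)]; print('handle in gripper y',np.percentile(Q@y,[2,98]),len(Q))
cv2.imwrite('pics/c4.png',cv2.resize(im[85:175,240:360,::-1],(800,600),interpolation=cv2.INTER_CUBIC))
E
```

```text
time: 2.8
eef_pos: [0.4639, -0.1665, 0.1085]
tool_rot: [[0.972, -0.234, -0.002], [-0.234, -0.972, 0.001], [-0.002, -0.0, -1.0]]
force: [0.0, 0.5, 0.2]
grip_width: 0.0853
grip_force: 0.0
[ 0.46473198 -0.16666853  0.1097048 ] [0.05309858 0.06568694 0.22385972]
finger tips px [[302.79095909 134.6734603 ]
 [286.08936589 149.10124916]]
handle in gripper y [-0.01271843  0.00532345] 73
```

View pics/c4.png

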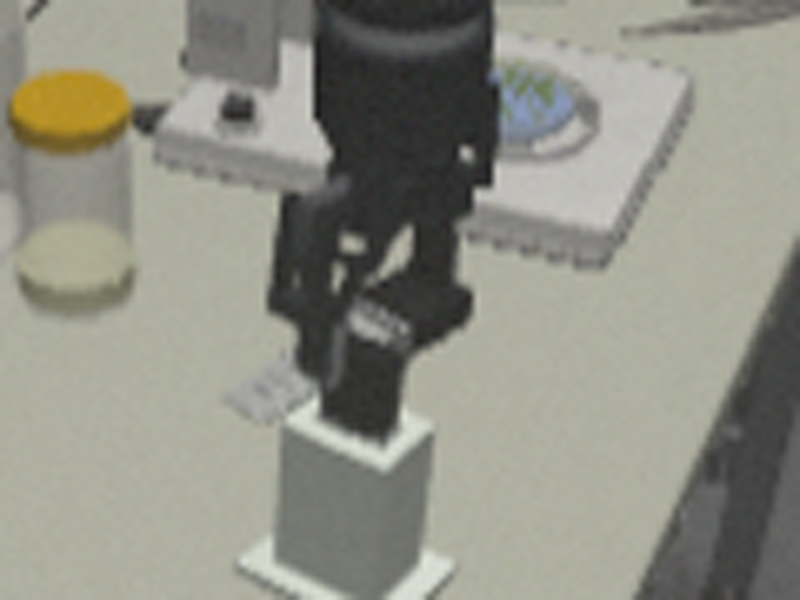

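The near fingertip shows at about (287,140), higher than projected at (286,149). I'll check the fingers' true height in the depth data before closing.

Run:
```python
from h import *
p=np.array([.4643,-.1667,.109]);R=np.array([[.972,-.234,0],[-.234,-.972,0],[0,0,-1.]])
d0=np.load('scene0.npy')
for f in('scene2.npy','s3.npy'):
    d=np.load(f); q=p.copy(); q[2]=.2194 if f=='scene2.npy' else .109
    C=cloud('scene',d); ch=(d>0)&((d0-d)>.02); P=(C[ch]-q)@R
    for s in(1,-1):
        m=(s*P[:,1]>.0)&(abs(P[:,1])<.08)&(abs(P[:,0])<.06)&(P[:,2]>-.1)
        Q=P[m]; Q=Q[np.argsort(-Q[:,2])][:14]; print(f,s,m.sum()); print(np.round(Q*1000).astype(int).tolist())
```

```text
scene2.npy 1 130
[[0, 45, -44], [-4, 44, -46], [5, 43, -47], [3, 44, -47], [0, 44, -48], [-8, 43, -48], [-3, 45, -48], [9, 42, -49], [-11, 43, -49], [6, 44, -49], [-7, 45, -50], [11, 45, -50], [-12, 46, -51], [2, 42, -51]]
scene2.npy -1 149
[[-5, -49, -43], [2, -49, -43], [-8, -50, -44], [-11, -49, -45], [-2, -50, -45], [-9, -51, -48], [-11, -49, -49], [-8, -54, -50], [2, -55, -50], [-13, -47, -51], [-4, -55, -52], [5, -56, -52], [-9, -52, -52], [-12, -51, -53]]
s3.npy 1 105
[[-2, 45, -42], [6, 46, -42], [0, 42, -43], [-12, 41, -45], [0, 42, -46], [-13, 45, -46], [-11, 43, -47], [-8, 41, -47], [4, 43, -48], [7, 40, -48], [-7, 43, -49], [1, 44, -49], [9, 43, -50], [6, 44, -51]]
s3.npy -1 117
[[-10, -49, -43], [5, -49, -44], [-8, -47, -45], [-4, -51, -45], [-13, -44, -46], [0, -52, -48], [-8, -48, -50], [-14, -51, -50], [-10, -55, -51], [-15, -47, -52], [-13, -49, -52], [-1, -53, -53], [-9, -49, -54], [-7, -57, -54]]
```

Both fingertips really end about 43 mm behind the reported TCP, not the 13 mm expected, so the tool sits about 30 mm higher than the text implies. Laterally it is centred on the handle to about 1 mm. I'll part-close here, re-measure the tips, and then go lower.

```bash
python3 -m pendant '[{"translation":[0,0,0],"turn":0},{"translation":[0,0,0],"turn":0},{"translation":[0,0,0],"turn":0},{"translation":[0,0,0],"turn":0},{"translation":[0,0,0],"turn":0},{"translation":[0,0,0],"turn":0}]' 45 60
cat >> h.py <<'E'
def tips(d,q,R,d0,n='scene'):
    C=cloud(n,d); ch=(d>0)&((d0-d)>.02); P=(C[ch]-q)@R
    for s in(1,-1):
        m=(s*P[:,1]>.0)&(abs(P[:,1])<.08)&(abs(P[:,0])<.06)&(P[:,2]>-.1)
        Q=P[m]; Q=Q[np.argsort(-Q[:,2])][:8]; print('finger',s,m.sum(),np.round(Q*1000).astype(int).tolist())
E
python3 - <<'E'
from h import *
d0=np.load('scene0.npy'); im,d=imaging.get_image('scene'); s=telemetry.read_state(); tips(d,np.array(s['eef_pos']),np.array(s['tool_rot']),d0)
print(s['grip_width'],s['force'],s['eef_pos'],s['joint_pos'])
cv2.imwrite('pics/c5.png',cv2.resize(im[85:175,240:360,::-1],(800,600),interpolation=cv2.INTER_CUBIC))
E
```

```text
time: 3.45
eef_pos: [0.4648, -0.1662, 0.1095]
tool_rot: [[0.972, -0.233, 0.0], [-0.233, -0.972, -0.0], [0.0, 0.0, -1.0]]
force: [-0.0, -0.8, 0.5]
grip_width: 0.0381
grip_force: 0.0
finger 1 134 [[2, 21, -30], [-6, 19, -32], [-2, 20, -33], [-13, 25, -34], [-11, 17, -35], [-6, 18, -35], [4, 17, -36], [-9, 20, -36]]
finger -1 137 [[1, -25, -31], [-7, -26, -31], [-10, -26, -33], [-13, -26, -38], [2, -31, -38], [-9, -31, -39], [-7, -34, -40], [-2, -32, -41]]
0.03820191475689892 [ 0.22908271 -0.11334495 -0.57288219] [ 0.4648109 -0.1661795  0.1094619] [-4.52147712e-01 -1.53557608e-01  2.08033771e+00 -1.77339241e-05
  1.21475211e+00  1.35375207e+00]
```

View pics/c5.png

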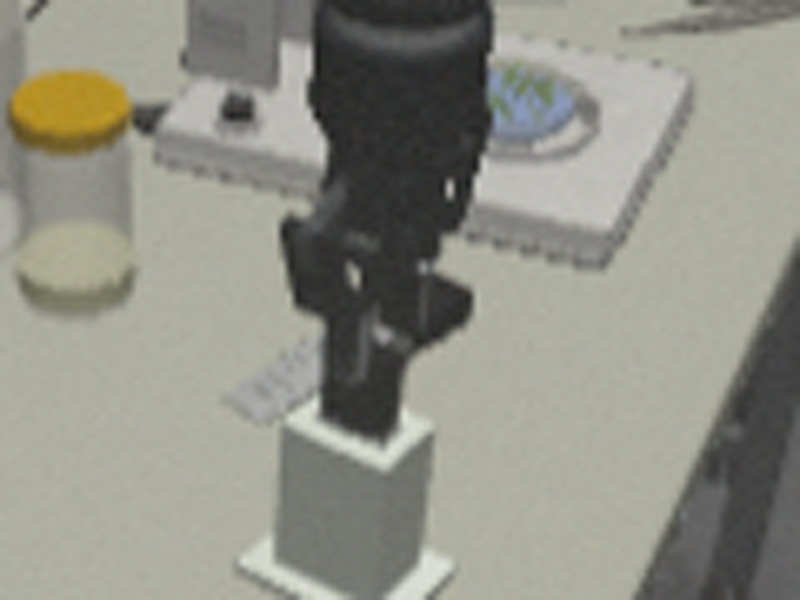

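At 38 mm opening the tips sit 30 mm behind the reported TCP and straddle the handle symmetrically. I'll descend 30 mm and then close.

```bash
python3 -m pendant '[{"translation":[0,0,0.01],"turn":0},{"translation":[0,0,0.02],"turn":0},{"translation":[0,0,0.025],"turn":0},{"translation":[0,0,0.03],"turn":0},{"translation":[0,0,0.03],"turn":0}]'; python3 -m pendant '[{"translation":[0,0,0],"turn":0},{"translation":[0,0,0],"turn":0},{"translation":[0,0,0],"turn":0},{"translation":[0,0,0],"turn":0},{"translation":[0,0,0],"turn":0},{"translation":[0,0,0],"turn":0}]' 0 80
```

```text
time: 4.0
eef_pos: [0.464, -0.1659, 0.0782]
tool_rot: [[0.972, -0.233, -0.002], [-0.233, -0.972, 0.001], [-0.002, -0.0, -1.0]]
force: [0.3, 0.2, 0.1]
grip_width: 0.0385
grip_force: 0.0
time: 4.6
eef_pos: [0.4651, -0.1664, 0.0798]
tool_rot: [[0.972, -0.233, 0.001], [-0.233, -0.972, -0.0], [0.001, 0.0, -1.0]]
force: [1.2, 0.2, 2.4]
grip_width: 0.0172
grip_force: 78.0
```

The handle is gripped at 17.2 mm with 78 N. I'll lift it straight out.

```bash
python3 -m pendant '[{"translation":[0,0,-0.01],"turn":0},{"translation":[0,0,-0.03],"turn":0},{"translation":[0,0,-0.05],"turn":0},{"translation":[0,0,-0.07],"turn":0},{"translation":[0,0,-0.09],"turn":0},{"translation":[0,0,-0.11],"turn":0},{"translation":[0,0,-0.13],"turn":0},{"translation":[0,0,-0.14],"turn":0},{"translation":[0,0,-0.14],"turn":0},{"translation":[0,0,-0.14],"turn":0}]'
python3 - <<'E'
from h import *
s=telemetry.read_state();p=np.array(s['eef_pos']);R=np.array(s['tool_rot'])
print('clamp mean rel tool', R.T@(np.array([.511,.128,p[2]])-p))
E
```

```text
time: 5.6
eef_pos: [0.4644, -0.166, 0.2187]
tool_rot: [[0.972, -0.233, -0.001], [-0.233, -0.972, 0.0], [-0.001, -0.0, -1.0]]
force: [0.5, 0.0, -0.6]
grip_width: 0.0167
grip_force: 78.0
clamp mean rel tool [-2.31911203e-02 -2.96766282e-01  9.64911236e-05]
```

```bash
python3 -m pendant '[{"translation":[-0.002,-0.03,0],"turn":0.03},{"translation":[-0.006,-0.075,0],"turn":0.06},{"translation":[-0.009,-0.12,0],"turn":0.09},{"translation":[-0.013,-0.165,0],"turn":0.119},{"translation":[-0.016,-0.21,0],"turn":0.119},{"translation":[-0.02,-0.255,0],"turn":0.119},{"translation":[-0.022,-0.28,0],"turn":0.119},{"translation":[-0.023,-0.293,0],"turn":0.119},{"translation":[-0.023,-0.297,0],"turn":0.119},{"translation":[-0.023,-0.297,0],"turn":0.119},{"translation":[-0.023,-0.297,0],"turn":0.119}]'
python3 - <<'E'
from h import *
s=telemetry.read_state();p=np.array(s['eef_pos']);R=np.array(s['tool_rot']); print(p,np.degrees(np.arctan2(-R[1,1],-R[0,1])),s['force'])
o=[]
for n in('scene','top'):
    im,d=imaging.get_image(n); np.save(n+'5.npy',d); cv2.imwrite(f'pics/{n}5.png',im[...,::-1])
    u,v=w2px(n,[.511,.128,.15])[0].astype(int); o.append(cv2.resize(im[v-42:v+42,u-40:u+40,::-1],(400,420),interpolation=cv2.INTER_CUBIC)); print(n,u,v)
    a=np.radians(69.7); Rc=np.array([[np.sin(a),np.cos(a),0],[-np.cos(a),np.sin(a),0],[0,0,1]])
    for nm,f in(('0',n+'0.npy'),('5',n+'5.npy')):
        P=(cloud(n,np.load(f)).reshape(-1,3)-[.511,.128,0])@Rc
        for lab,z0,z1,r in(('plates',.09,.115,.06),('blade',.15,.2,.05),('handle',.232,.25,.04),('sh',.215,.226,.04)):
            Q=P[(P[:,2]>z0)&(P[:,2]<z1)&(np.hypot(P[:,0],P[:,1])<r)]*1000
            if len(Q)>4: print(n,nm,lab,len(Q),'x',np.round(np.percentile(Q[:,0],[3,50,97]),1),'y',np.round(np.percentile(Q[:,1],[3,50,97]),1))
cv2.imwrite('pics/c6.png',np.hstack(o))
E
```

```text
time: 6.7
eef_pos: [0.5115, 0.1268, 0.2191]
tool_rot: [[0.937, -0.348, -0.001], [-0.348, -0.937, -0.001], [-0.0, 0.001, -1.0]]
force: [0.4, 0.9, -1.0]
grip_width: 0.0168
grip_force: 78.2
[0.51152453 0.12682981 0.2191016 ] 69.62828660987921 [ 0.36922389  0.94467334 -0.95830709]
scene 239 191
scene 0 plates 180 x [-31.1  -2.9  29.8] y [-7.5  4.8 12.3]
scene 5 plates 177 x [-31.5  -1.8  29.2] y [-7.  -0.4 12.3]
scene 5 blade 86 x [-11.   -1.   13.8] y [-2.7  1.1  3. ]
scene 5 handle 48 x [-16.  -14.2  18.5] y [-8.4  6.7  9.9]
scene 5 sh 30 x [-11.  -2.  12.] y [-2.6  2.5  4.6]
top 234 199
top 0 plates 90 x [-31.3  -0.3  29.2] y [-12.9   0.3   7.8]
top 5 plates 31 x [-14.   -0.4  20.3] y [-12.7  -8.    7.3]
top 5 handle 8 x [-17.1 -15.6 -11.4] y [-12.8  -3.6   4.5]
```

View pics/c6.png

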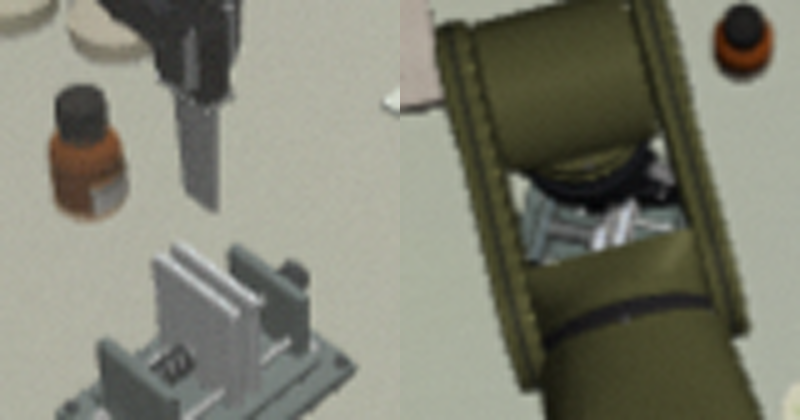

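The scene crop shows the blade hanging clear above the plates, with its tip at crop (210,210), nearly over the gap. I'll refine the offset in one camera by comparing the near faces of the blade and the sprung plate.

Run:
```python
from h import *
a=np.radians(69.7); Rc=np.array([[np.sin(a),np.cos(a),0],[-np.cos(a),np.sin(a),0],[0,0,1]])
P0=(cloud('scene',np.load('scene0.npy')).reshape(-1,3)-[.511,.128,0])@Rc*1000
P=(cloud('scene',np.load('scene5.npy')).reshape(-1,3)-[.511,.128,0])@Rc*1000
f=lambda P,z0,z1,xr,yr:P[(P[:,2]>z0)&(P[:,2]<z1)&(abs(P[:,0])<xr)&(abs(P[:,1])<yr)]
for n,c in(('before',P0),('now',P)):
    Q=f(c,60,94,28,30); Q=Q[(Q[:,1]>5)&(Q[:,1]<20)]; k=np.polyfit(Q[:,0],Q[:,1],1); k2=np.polyfit(Q[:,2],Q[:,1],1)
    print(n,'sprung outer face y',np.median(Q[:,1]),Q[:,1].std(),len(Q),'yaw deg',np.degrees(k[0]),'slope z',k2[0])
    T=f(c,100,112,40,20); print(' tops z max',np.percentile(T[:,2],[50,95]), np.histogram(T[:,1],bins=np.arange(-14,18,2))[0])
    S=f(c,97,112,40,20); print(' plate x ends',np.percentile(S[:,0],[1,99]))
B=f(P,130,212,20,15); 
print('blade lowest z',np.sort(B[:,2])[:6]); zt=np.sort(B[:,2])[:4].mean()
for z0 in range(140,215,12):
    b=f(P,z0,z0+12,20,15); 
    if len(b)>3: print(z0,len(b),'x',np.round([b[:,0].min(),b[:,0].max()],1),'y med',round(np.median(b[:,1]),2),'yaw',round(np.degrees(np.polyfit(b[:,0],b[:,1],1)[0]),1))
```

```text
before sprung outer face y 11.652280401729506 0.8046027066273027 106 yaw deg -0.02042005793309656 slope z 0.0017495883608147468
 tops z max [101.86008138 103.34730917] [ 0  0  3 11 11 12  7  0  0  4 10 14 13  0  0]
 plate x ends [-32.31475293  32.32583907]
now sprung outer face y 11.534986846576643 0.7521487430253606 104 yaw deg -0.07658329994472216 slope z -0.011212069770951722
 tops z max [102.17724787 103.52610776] [ 0  0  1 12 12 11  7  0  0  3  9 15 10  1  0]
 plate x ends [-32.14536777  30.98267906]
blade lowest z [156.4235499  157.02982362 158.16210716 159.28330459 159.89072044
 160.80119517]
152 13 x [-10.9  11.8] y med 0.33 yaw 1.3
164 24 x [-10.9  14.6] y med 0.47 yaw 1.0
176 22 x [-10.2  15.3] y med 1.48 yaw 1.9
188 27 x [-11.8  11.6] y med 2.17 yaw 6.8
200 27 x [-11.4  13.8] y med 2.45 yaw 5.4
212 32 x [-11.1  13.4] y med 2.44 yaw 9.3
```

The clamp yaw matches and the blade hangs upright. The blade centre is about 1.5–2 mm to the −y side of the gap centre and about 1 mm to +x. I'll correct that and lower the tip just into the mouth.

```bash
python3 -m pendant '[{"translation":[-0.001,-0.0017,0],"turn":0},{"translation":[-0.001,-0.0017,0.015],"turn":0},{"translation":[-0.001,-0.0017,0.03],"turn":0},{"translation":[-0.001,-0.0017,0.042],"turn":0},{"translation":[-0.001,-0.0017,0.05],"turn":0},{"translation":[-0.001,-0.0017,0.054],"turn":0},{"translation":[-0.001,-0.0017,0.058],"turn":0},{"translation":[-0.001,-0.0017,0.062],"turn":0},{"translation":[-0.001,-0.0017,0.066],"turn":0},{"translation":[-0.001,-0.0017,0.07],"turn":0},{"translation":[-0.001,-0.0017,0.07],"turn":0}]'
python3 - <<'E'
from h import *
F=[];Z=[]
for i in range(8):
    im,d=imaging.get_image('scene'); s=telemetry.read_state(); F.append(s['force']);Z.append(s['eef_pos'])
print(np.mean(F,0),np.std(F,0),np.mean(Z,0)); np.save('scene6.npy',d)
cv2.imwrite('pics/c7.png',cv2.resize(im[160:250,190:290,::-1],(660,594),interpolation=cv2.INTER_CUBIC))
E
```

```text
time: 7.9
eef_pos: [0.5109, 0.1299, 0.1488]
tool_rot: [[0.938, -0.347, -0.001], [-0.347, -0.938, -0.0], [-0.001, 0.0, -1.0]]
force: [-0.0, -1.1, -0.7]
grip_width: 0.0169
grip_force: 78.2
[-0.16220062 -0.05837593 -1.33762843] [0.3076957  0.26849904 0.45547916] [0.51138512 0.1299203  0.14959249]
```

View pics/c7.png

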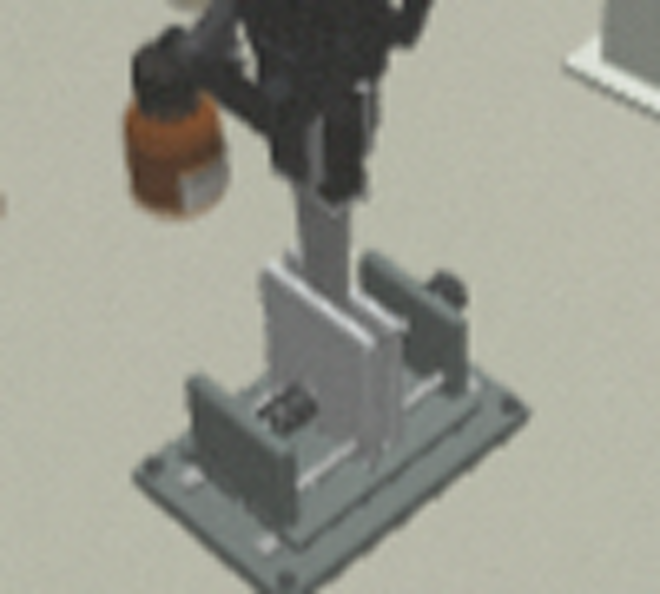

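The blade is in the gap, at crop (330,290) between the plates. The force is −1.3 N, which is just the gauge's weight, so nothing is touching yet. I'll descend in steps and average the force at each.

```bash
cat > f.py <<'E'
from h import *
F=[];Z=[]
for i in range(6):
    imaging.get_image('scene'); s=telemetry.read_state(); F.append(s['force']);Z.append(s['eef_pos'])
F=np.array(F); print('F',np.round(F.mean(0),2),'Z',np.round(np.mean(Z,0),4),s['time'])
E
M='python3 -m pendant'
python3 -m pendant '[{"translation":[0,0,0.004],"turn":0},{"translation":[0,0,0.008],"turn":0},{"translation":[0,0,0.012],"turn":0},{"translation":[0,0,0.012],"turn":0}]' >/dev/null; python3 f.py
python3 -m pendant '[{"translation":[0,0,0.003],"turn":0},{"translation":[0,0,0.006],"turn":0},{"translation":[0,0,0.006],"turn":0}]' >/dev/null; python3 f.py
python3 -m pendant '[{"translation":[0,0,0.003],"turn":0},{"translation":[0,0,0.006],"turn":0},{"translation":[0,0,0.006],"turn":0}]' ; python3 f.py
```

```text
F [-0.05  0.03 -1.31] Z [0.5112 0.1299 0.1373] 9.0
F [-0.24 -0.49 -1.05] Z [0.5112 0.1299 0.1313] 9.6
time: 9.9
eef_pos: [0.5112, 0.1298, 0.1249]
tool_rot: [[0.938, -0.347, -0.0], [-0.347, -0.938, -0.0], [-0.0, 0.0, -1.0]]
force: [-0.1, -0.8, -1.8]
grip_width: 0.0171
grip_force: 78.4
F [ 0.56 -0.52 -2.15] Z [0.5111 0.1298 0.1251] 10.2
```

```bash
python3 -m pendant '[{"translation":[0,0,0.002],"turn":0},{"translation":[0,0,0.004],"turn":0},{"translation":[0,0,0.004],"turn":0}]' | grep force:; python3 f.py
python3 -m pendant '[{"translation":[0,0,0.002],"turn":0},{"translation":[0,0,0.004],"turn":0},{"translation":[0,0,0.004],"turn":0}]' | grep force:; python3 f.py
```

```text
force: [0.7, -0.9, 0.0]
grip_force: 78.4
F [ 0.46 -0.64  0.13] Z [0.5115 0.1299 0.1216] 10.8
force: [-0.0, -0.2, 0.9]
grip_force: 78.6
F [ 0.92 -0.38  0.89] Z [0.5113 0.1299 0.1173] 11.4
```

Contact begins near z≈0.121, where the drag is 1.4 N above baseline, rising to 2.2 N. I'll continue.

```bash
python3 -m pendant '[{"translation":[0,0,0.002],"turn":0},{"translation":[0,0,0.004],"turn":0},{"translation":[0,0,0.004],"turn":0}]' | grep force:; python3 f.py
python3 -m pendant '[{"translation":[0,0,0.002],"turn":0},{"translation":[0,0,0.004],"turn":0},{"translation":[0,0,0.004],"turn":0}]' | grep force:; python3 f.py
python3 -m pendant '[{"translation":[0,0,0.002],"turn":0},{"translation":[0,0,0.004],"turn":0},{"translation":[0,0,0.004],"turn":0}]' | grep force:; python3 f.py
```

```text
force: [0.6, -0.5, 2.1]
grip_force: 78.8
F [ 0.36 -0.74  1.97] Z [0.5114 0.1299 0.1134] 12.0
force: [0.6, -0.1, 2.4]
grip_force: 78.9
F [ 0.97 -0.52  3.47] Z [0.5114 0.1299 0.1094] 12.6
force: [0.6, -0.3, 3.2]
grip_force: 79.1
F [ 0.82 -0.53  4.48] Z [0.5114 0.1299 0.1056] 13.2
```

The drag grows by about 0.28 N/mm, so contact began at about z = 0.1215. A 2 mm push-back is then 20 mm deeper, at z ≈ 0.1015, with about 7 N of drag. One last 4 mm step.

```bash
python3 -m pendant '[{"translation":[0,0,0.002],"turn":0},{"translation":[0,0,0.004],"turn":0},{"translation":[0,0,0.004],"turn":0},{"translation":[0,0,0.004],"turn":0}]'; python3 f.py
python3 - <<'E'
from h import *
im,d=imaging.get_image('scene'); cv2.imwrite('pics/c8.png',cv2.resize(im[160:250,190:290,::-1],(660,594),interpolation=cv2.INTER_CUBIC))
a=np.radians(69.7); Rc=np.array([[np.sin(a),np.cos(a),0],[-np.cos(a),np.sin(a),0],[0,0,1]])
for f in(np.load('scene0.npy'),np.load('scene6.npy'),d):
    P=(cloud('scene',f).reshape(-1,3)-[.511,.128,0])@Rc*1000
    g=lambda z0,z1,y0,y1:np.round((lambda Q:[Q.mean(),Q.std(),len(Q)])(P[(P[:,2]>z0)&(P[:,2]<z1)&(abs(P[:,0])<28)&(P[:,1]>y0)&(P[:,1]<y1)][:,1]),2)
    print('sprung outer',g(75,94,5,22),'set top',g(99,108,-14,2))
E
```

```text
time: 13.6
eef_pos: [0.5115, 0.13, 0.1017]
tool_rot: [[0.938, -0.347, 0.001], [-0.347, -0.938, 0.0], [0.0, -0.0, -1.0]]
force: [0.2, -0.7, 4.8]
grip_width: 0.0169
grip_force: 79.3
F [ 0.4  -0.37  5.17] Z [0.5115 0.13   0.1017] 13.9
sprung outer [11.57  0.8  61.  ] set top [-4.44  2.31 47.  ]
sprung outer [11.64  0.74 67.  ] set top [-3.72  2.56 25.  ]
sprung outer [14.2   0.72 57.  ] set top [-4.45  2.49 19.  ]
```

View pics/c8.png

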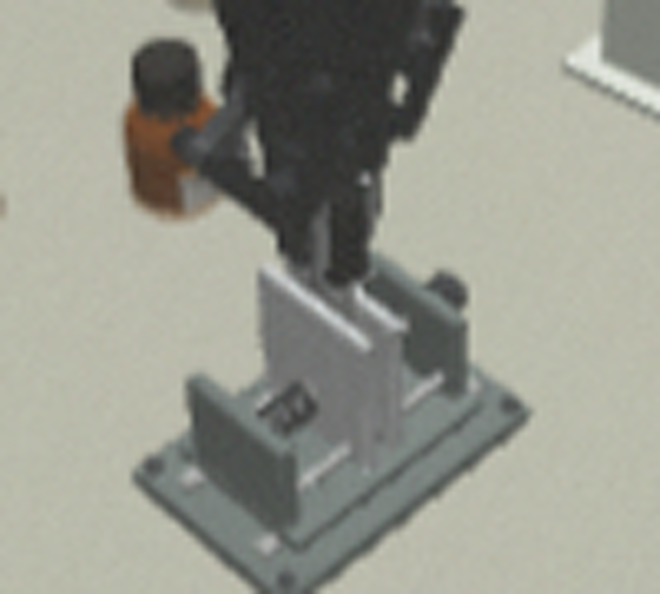

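The view shows the blade seated between the plates, the sprung plate pushed back by 2–2.5 mm, about 6.5 N of drag, and the fingers above the plates. The bottle is untouched. I'll hand it in.

```bash
python3 -c "
from plant import finish_job; print(finish_job())"
```

```text
the job is handed in; nothing more can be done
None
```

I handed in the job with the smaller gauge upright and still gripped in the middle of the clamp gap, the sprung plate pushed back about 2 mm (about 6.5 N drag), the gripper clear of the clamp, and the bottle and dish left where they stood.

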